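# Let down the bench press and open its guard

### The job

The sleeve is pressed in: let the pressure off the hand press by cracking the red release valve anticlockwise only as far as the platen needs to sink gently all the way down to its stop, taking a few seconds and never dropping. Turn the valve shut again, and once the platen is fully down push the yellow-framed guard door inwards at its black push plate until the catch lets go, and leave it swung wide open. The guard stays shut until the platen is down, and the things lying around the press stay where they are.

Things in the scene. Friction and masses are not known exactly. Their poses are not given: they have to be found in the camera images.
- valve_grip (a point): Centre of the release valve's red T-bar, on its upright axis, at mid-height. Bar 64 mm long (point x), 14 wide (y), 24 tall (z up); turns with the valve. Below this point: brass collar ends 27 mm down, block top 37 mm down. Valve at the press's right front. Guard post 107 mm to the left, rising 115 mm above this point; the pump, 60 mm and more behind it, stays lower.
- valve (a joint): Valve angle, rad: 0 = shut (stop), grows anticlockwise from above, stop at 1.4; stays as left. About 0.1 N m opens it, 0.2 shuts it. No flow below 0.35; somewhere from 0.35 to 0.7 (load differs each time) the platen starts to sink, then its speed grows about 15 mm/s per further 0.1 rad, to 60-85 mm/s wide open. Turning it back slows or stops the platen at once.
- ram_platen (a joint): Height of the ram and its platen above the lower stop, m: 0 = fully down, 0.046 = top; it starts at 0.028 to 0.044. The platen sinks by its own weight (about 3 kg) only while the valve is open.
- platen_top (a point): Centre of the upper face of the dark steel platen (90 x 94 x 16 mm) between the two tie rods; it carries an aluminium nest with a brass housing and goes up and down with the ram. Fully down it is 109 mm above the table.
- guard (a joint): Guard door angle, rad: 0 = shut on its catch, negative = pushed in (stop at -0.046), positive = swung open towards the robot about its upright left-hand hinge. Pushed in past about -0.035 (4 to 5 mm at the push plate, about 5 N) the catch lets go; when the push is taken away a spring swings the door open to about 1.6 within 2 s unless something is in its way.
- guard_push (a point): Centre of the black push plate's front face (46 x 44 mm), upper right of the guard door. x: into the press (push this way), y: left along the door, z up. Door: clear pane, yellow frame, 160 wide, 162 high, 12 mm thick. From here: hinge 124 mm left, free edge 36 mm right, top edge 22 mm up; crosshead starts 81 mm further in, ends 79 mm higher.
- press: The press: blue base 210 x 350 x 85 mm (x, y, z), two tie rods and a crosshead, 312 mm high. Origin on the table under the middle of the base; x from its front (robot side) to its back, y to its left. Fixed to the bench. Ram axis at (0, 80) mm, valve axis at (-50, -120) mm, guard hinge at (-105, 162) mm.
- pump_handle: Bystander, loose: the press's pump handle, a steel tube 20 mm thick with a black rubber grip, 260 mm long, lying in front of the press. Origin on its underside at mid-length. Leave alone.
- cleaner: Bystander, loose: white bottle with orange cap, 54 mm in diameter, 125 mm high, right of the press. Origin at the centre of its base. Leave alone.
- brush: Bystander, loose: small bench brush lying to the right in front of the bottle. Origin on its underside. Leave alone.
- parts_tray: Bystander, loose: grey tray 130 x 100 x 30 mm with brass housings and white sleeves, left of the press. Origin at the centre of its underside. Leave alone.

How it is judged:
By the outcome, as a careful person would: the job done as asked, in the order asked, and still so for the second after the job is handed in, with the robot touching nothing.
It also fails if it takes over 70 s, if anything falls off the work surface, if the arm or the gripper's body presses on something with over 40 N, if the wrist force passes 120 N, or if a joint passes its speed limit or range.

### The arm

A 6-joint arm with a two-finger parallel gripper is mounted at the origin on the work surface. World frame = base frame: x ahead of the robot, y to its left, z up, the work surface at z = 0. Lengths are in m, angles in rad, forces in N, time in s.
With the tool pointing down it reaches from about 0.25 to 0.725 m from the base axis. Payload 4 kg.
Tool frame: the origin (TCP) lies at the very end of the fingers, on their centre line; the grasp point (between the pads) lies 19 mm behind it; x points along the fingers, z is the direction in which the jaws open and shut, and the axes are right-handed (so a half turn about x gives the same grasp; the last joint's range is limited). The gripper opens to 85 mm and grips with 20 to 120 N. Pads are 22 mm wide; open, the fingers measure 114 mm over their backs; the gripper's body (76 mm by 85 mm) begins 54 mm behind the grasp point. The pads swing forward as they close: fully open they stand 13 mm farther back than shut.
Start: joints at [1.297, 0.241, 0.005, 1.335, 0, 1.571], TCP at [0.135, 0.481, 0.231] pointing down, gripper open.
Joint ranges: [-2.72, 2.72], [-1.05, 1.87], [-1.09, 1.28], [-1.99, 2.15], [-1.42, 1.44], [-3.14, 3.14]. Speed limits (rad/s): [2.79, 2.79, 3.14, 3.14, 3.14, 3.14].

### API

Orientations are given as a unit quaternion [x, y, z, w].
In Python, from workcell import bot gives the robot as it stands.
- The arm moves only by the tool step_arm, never from a script. Its argument "series" is a list of rows, each an object of numbers: "x", "y", "z": the shift along the world's x, y, z in cm; "twist": the turn about the world's z in degrees; "jaw": the finger opening in cm, from 0 to 8.54. In form: [{"x": .., "y": .., "z": .., "twist": .., "jaw": ..}, ...]. A call has 1 to 10 rows; each row is the pose to reach, as a shift and turn from the pose measured when the call began; what a row does not reach only later rows make up. A row lasts 1/12 s, in which the tool goes at most 41.7 mm and 7.16 degrees, less where a joint would pass 70% of its speed; a pose out of reach is approached as far as the arm can. A call with a gripper value outside its range is refused whole. The fingers move at their own pace and stop on an object; the grip force is fixed at half the most. Time passes only in rows, so rows that repeat a pose let the fingers close. It gives the time, the measured TCP pose, the force and the opening at its end, in the units of the state.
- bot.get_obs(): the state, without advancing time (a new reading comes with each control period).
- bot.camera(name): name is "scene" or "top" or "wrist"; returns (picture, depth): 384x512x3 uint8, red, green, blue; 384x512 float32, m along the optical axis (not along the pixel's ray), 0 where there is no reading.
- bot.camera_info(name): a dict with "camera_matrix" (3x3 intrinsics, pixels), "D" ([k1, k2, p1, p2, k3] as OpenCV has them; the pictures are not rectified), "R" (3x3) and "t" (3): a world point X has camera coordinates R X + t; the wrist camera has in their place "mount" (4x4, takes a point from camera to tool coordinates, whose origin is the TCP and whose axes are the tool frame's). Camera axes: x right, y down, z forward; pixel columns grow to the right and rows downward; lengths in m; the calibration is good to about 2 mm. A picture is of the moment at which its call begins: read the wrist's pose just before it. camera_info takes no time and is no camera call.
- bot.job_done(): hands the job in, once; it reports no verdict.
The state is a dict: "clock": time; "joint_pos": joint angles; "joint_vel": joint speeds; "tau": joint torques, N m; "eef_pos": TCP position; "tool_rot": TCP orientation; "ft_force": force on the tool from outside, world axes, zero at the start; "ft_torque": the same for the moment, N m; "grip_width": finger opening in m.
Only numpy, scipy, OpenCV 4.12 (cv2) and the standard library are available. Lean on these libraries where they do the work, as an engineer would, in place of code of your own. Each camera call takes 0.05 s, during which the arm holds its last target.

## Working session

There is one attempt and no reset: what is moved stays moved. The work goes in short steps, Python scripts to look and compute and a tool call to move; the robot and the scene stay as the last step left them, time stands still between calls to the robot, and variables do not carry over. Pictures are saved under pics/ and viewed, and the job is handed in when it is done.

Besides the shell and the picture viewer there is one more tool, called after "Emit:" by a JSON object that holds its "op" and its "data". step_arm: Moves the arm, as the interface text tells. Its arguments: {"type":"object","properties":{"series":{"type":"array","items":{"type":"object","properties":{"x":{"type":"number"},"y":{"type":"number"},"z":{"type":"number"},"twist":{"type":"number"},"jaw":{"type":"number"}}}}},"required":["series"]}

```bash
mkdir -p pics; ls
python3 - <<'E'
from workcell import bot
import cv2,numpy as np
o=bot.get_obs();print(o)
for n in("scene","top"):
    p,d=bot.camera(n);cv2.imwrite(f"pics/{n}0.png",p[:,:,::-1]);np.savez(f"pics/{n}0.npz",p=p,d=d)
    print(n,bot.camera_info(n))
E
```

```text
pics
{'clock': 0.0, 'joint_pos': array([1.29699317e+00, 2.41399291e-01, 3.69556316e-03, 1.33519786e+00,
       2.24943891e-05, 1.57079163e+00]), 'joint_vel': array([ 0.00012865, -0.00019087, -0.00088912, -0.00140154,  0.00033331,
       -0.00152812]), 'tau': array([ 5.01551040e-04, -3.72317684e+01,  2.52407616e+01,  1.68253732e-02,
        4.91179355e-05,  2.84172430e-06]), 'eef_pos': array([0.13501633, 0.48075518, 0.23040886]), 'tool_rot': array([-0.42752894,  0.56415569,  0.42664249,  0.56295964]), 'ft_force': array([-0.07495879,  0.28584994, -0.86816716]), 'ft_torque': array([-0.03416088, -0.01954859,  0.05237212]), 'grip_width': 0.08505167945663739}
scene {'camera_matrix': array([[375.96651952,   0.        , 258.01008585],
       [  0.        , 375.96651952, 197.04937641],
       [  0.        ,   0.        ,   1.        ]]), 'D': array([-0.03775221,  0.        ,  0.        ,  0.        ,  0.        ]), 'R': array([[ 0.5737627 , -0.81898627,  0.00760641],
       [-0.63899157, -0.45343353, -0.62135964],
       [ 0.51233401,  0.35165255, -0.78348857]]), 't': array([-0.31650039,  0.49040431,  0.68694987])}
top {'camera_matrix': array([[352.80177964,   0.        , 254.55161036],
       [  0.        , 352.80177964, 190.01840689],
       [  0.        ,   0.        ,   1.        ]]), 'D': array([-0.0790554,  0.       ,  0.       ,  0.       ,  0.       ]), 'R': array([[ 0.0234108 , -0.99969975, -0.00723468],
       [-0.99623332, -0.02272403, -0.08368269],
       [ 0.08349316,  0.00916651, -0.99646619]]), 't': array([0.0069797 , 0.59708451, 1.14310598])}
```

View pics/scene0.png

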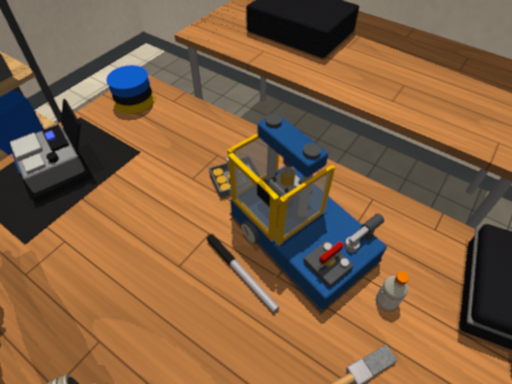

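View pics/top0.png

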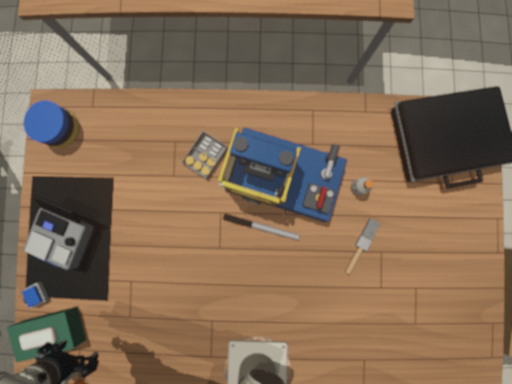

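The press stands at about (285,175) in the top picture, with the red bar at (322,198). In the scene picture the red bar is at (331,252). Next I'll enlarge both pictures around the press.

Run:
```python
import cv2,numpy as np
a=np.load("pics/top0.npz")['p'][115:235,180:390,::-1]
cv2.imwrite("pics/topz.png",cv2.resize(a,None,fx=3.8,fy=3.8,interpolation=cv2.INTER_CUBIC))
a=np.load("pics/scene0.npz")['p'][105:315,200:420,::-1]
cv2.imwrite("pics/scenez.png",cv2.resize(a,None,fx=2.8,fy=2.8,interpolation=cv2.INTER_CUBIC))
```

```text
(no output)
```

View pics/topz.png

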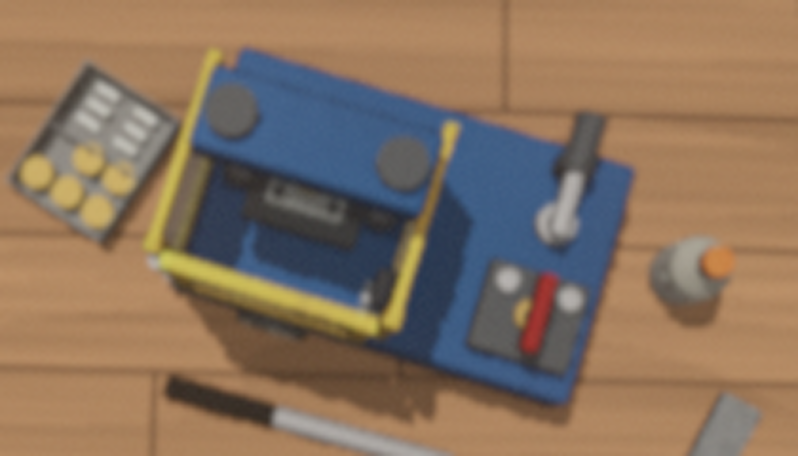

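View pics/scenez.png

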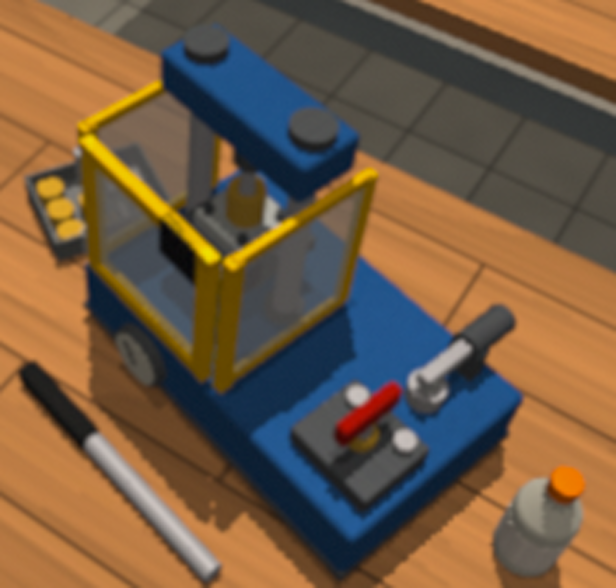

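```bash
cat > h.py <<'E'
from workcell import bot
import cv2,numpy as np
from scipy.spatial.transform import Rotation as Rt
def cam(n,o=None):
    i=bot.camera_info(n);K=np.array(i['camera_matrix']);D=np.array(i['D'])
    if 'R' in i:
        R=np.array(i['R']);t=np.array(i['t'])
    else:
        M=np.array(i['mount']);T=np.eye(4);T[:3,:3]=Rt.from_quat(o['tool_rot']).as_matrix();T[:3,3]=o['eef_pos']
        W=np.linalg.inv(T@M);R=W[:3,:3];t=W[:3,3]
    return K,D,R,t
def rays(c,px):
    K,D,R,t=c
    u=cv2.undistortPoints(np.array(px,float).reshape(-1,1,2),K,D)[:,0]
    d=np.c_[u,np.ones(len(u))]
    return -R.T@t,d@R
def plane(c,px,z):
    C,d=rays(c,px);return C+d*((z-C[2])/d[:,2])[:,None]
def dep(c,px,dv):
    C,d=rays(c,px);return C+d*np.array(dv)[:,None]
def tri(c1,p1,c2,p2):
    C1,d1=rays(c1,[p1]);C2,d2=rays(c2,[p2]);A=np.c_[d1[0],-d2[0]]
    s=np.linalg.lstsq(A,C2-C1,rcond=None)[0]
    a=C1+s[0]*d1[0];b=C2+s[1]*d2[0];return (a+b)/2,np.linalg.norm(a-b)
def red(p):
    h=cv2.cvtColor(p,cv2.COLOR_RGB2HSV);return ((h[...,0]<6)|(h[...,0]>174))&(h[...,1]>170)&(h[...,2]>90)
def proj(c,X):
    K,D,R,t=c;return cv2.projectPoints(np.array(X,float).reshape(-1,1,3),cv2.Rodrigues(R)[0],t,K,D)[0][:,0]
E
python3 - <<'E'
from h import *
ct,cs=cam('top'),cam('scene')
T=np.load("pics/top0.npz");S=np.load("pics/scene0.npz")
z=lambda x,y:(180+x/3.8,115+y/3.8)
P=plane(ct,[z(245,50),z(633,172),z(563,403)],.085);print(P)
for a,b in((0,1),(1,2)):print(np.linalg.norm(P[a]-P[b]),np.degrees(np.arctan2(*(P[a]-P[b])[[1,0]])))
s=lambda x,y:(200+x/2.8,105+y/2.8)
Q=plane(cs,[s(520,400),s(342,552)],.085);print("scene",Q)
for D,c,n in((T,ct,'t'),(S,cs,'s')):
    m=red(D['p'])
    k,l,st,ce=cv2.connectedComponentsWithStats(m.astype(np.uint8))
    print(n,st[1:],ce[1:])
    i=1+np.argmax(st[1:,4]);ys,xs=np.nonzero(l==i)
    px=np.c_[xs,ys];X=dep(c,px,D['d'][ys,xs]);print(np.median(X,0),X[:,2].min(),X[:,2].max())
    if n=='t':
        C,dd=rays(c,px);Y=plane(c,px,np.median(X[:,2]));e=np.linalg.eigh(np.cov(Y[:,:2].T));print("ax",e, Y.mean(0),np.degrees(np.arctan2(e[1][1,1],e[1][0,1])))
mt=red(T['p']);ms=red(S['p'])
g=lambda m:np.array(np.nonzero(m))[::-1].mean(1)
print(tri(ct,g(mt),cs,g(ms)))
E
```

```text
[[ 0.78937334  0.05707395  0.085     ]
 [ 0.69322021 -0.26977992  0.085     ]
 [ 0.49967446 -0.21205877  0.085     ]]
0.34070350490702117 73.60729141796332
0.20196952794519607 -16.60616012397393
scene [[ 0.68906767 -0.26922658  0.085     ]
 [ 0.48579936 -0.21155712  0.085     ]]
t [[318 189   7  18  52]] [[321.01923077 197.44230769]]
[ 0.56829064 -0.17681571  0.15303217] 0.1477274846238723 0.1576746286659121
ax EighResult(eigenvalues=array([5.82371796e-06, 2.51371721e-04]), eigenvectors=array([[-0.26811603, -0.96338663],
       [-0.96338663,  0.26811603]])) [ 0.56858146 -0.17670794  0.15303217] 164.44780944878858
s [[320 242  23  19 146]] [[331.21917808 251.06164384]]
[ 0.56449861 -0.17800911  0.15452355] 0.14715423049931253 0.15757872341485923
(array([ 0.56877791, -0.17736857,  0.14847056]), np.float64(0.00034853638342197406))
```

Run:
```python
from h import *
ct,cs=cam('top'),cam('scene')
T=np.load("pics/top0.npz");S=np.load("pics/scene0.npz")
psi=np.radians(-16.3);c,s=np.cos(psi),np.sin(psi);R=np.array([[c,-s],[s,c]])
V=np.array([.568,-.177]);O=V-R@[-.05,-.12];print("press O",O)
def w2p(X):return np.c_[(X[:,:2]-O)@R,X[:,2]]
# top depth map in press frame; region of platen
for D,cc,n in((T,ct,'t'),(S,cs,'s')):
    ys,xs=np.mgrid[0:384,0:512];px=np.c_[xs.ravel(),ys.ravel()]
    d=D['d'].ravel();k=d>0;X=w2p(dep(cc,px[k],d[k]));px=px[k];rgb=D['p'].reshape(-1,3)[k]
    m=(abs(X[:,0])<.05)&(abs(X[:,1]-.08)<.05)&(X[:,2]>.05)&(X[:,2]<.23)
    print(n,m.sum(),np.histogram(X[m,2],bins=np.arange(.08,.24,.01)))
    if n=='t':
        for q in np.c_[px[m],(X[m]*1000).round()][::4]:print(q)
    # black push plate
    b=(rgb.max(1)<50)&(X[:,0]<-.09)&(X[:,0]>-.15)&(X[:,1]>-.02)&(X[:,1]<.09)&(X[:,2]>.13)
    print('plate',b.sum(),X[b].min(0) if b.sum() else 0,np.median(X[b],0),X[b].max(0) if b.sum() else 0,px[b].mean(0))
    h=cv2.cvtColor(D['p'],cv2.COLOR_RGB2HSV).reshape(-1,3)
    h=h[D['d'].ravel()>0]
    y=(h[:,0]>20)&(h[:,0]<32)&(h[:,1]>150)&(abs(X[:,0]+.105)<.03)&(X[:,2]>.08)&(X[:,1]<.2)
    print('door',y.sum(),np.percentile(X[y],[2,50,98],axis=0))
    print('plate proj',proj(cc,[0,0,0]))
```

```text
press O [ 0.64967027 -0.0758567 ]
t 489 (array([113,   2,   0,   0,   8, 212,  23,  99,  28,   1,   0,   0,   0,
         0,   0]), array([0.08, 0.09, 0.1 , 0.11, 0.12, 0.13, 0.14, 0.15, 0.16, 0.17, 0.18,
       0.19, 0.2 , 0.21, 0.22, 0.23]))
[246. 161. -10. 126. 134.]
[248. 162. -12. 119. 138.]
[247. 163. -15. 121. 134.]
[251. 163. -15. 108. 154.]
[246. 164. -19. 123. 136.]
[250. 164. -16. 111. 138.]
[254. 164. -16.  98. 161.]
[245. 165. -23. 125. 134.]
[249. 165. -20. 113. 137.]
[253. 165. -20. 100. 164.]
[257. 165. -15.  89. 155.]
[245. 166. -26. 124. 135.]
[249. 166. -23. 112. 139.]
[253. 166. -23.  99. 165.]
[257. 166. -18.  88. 158.]
[261. 166. -16.  77. 163.]
[245. 167. -29. 123. 138.]
[249. 167. -25. 111. 138.]
[253. 167. -25.  98. 161.]
[257. 167. -21.  87. 156.]
[261. 167. -17.  76. 155.]
[265. 167. -14.  65. 156.]
[246. 168. -31. 119. 140.]
[250. 168. -30. 106. 156.]
[254. 168. -26.  95. 155.]
[258. 168. -23.  84. 159.]
[262. 168. -20.  72. 160.]
[266. 168. -16.  61. 160.]
[270. 168. -12.  50. 158.]
[247. 169. -33. 115. 134.]
[251. 169. -30. 103. 144.]
[255. 169. -28.  91
[... 2581 characters left out ...]
4879]
 [-0.0876911   0.16557824  0.25787104]]
plate proj [[256.65931675 370.3239051 ]]
s 730 (array([  6,   0,   0,   0,   0,  71,  50, 242,  98,  48,  55,  99,  27,
        20,  14]), array([0.08, 0.09, 0.1 , 0.11, 0.12, 0.13, 0.14, 0.15, 0.16, 0.17, 0.18,
       0.19, 0.2 , 0.21, 0.22, 0.23]))
plate 138 [-0.11163996  0.01740697  0.2143865 ] [-0.11043475  0.03793552  0.23294416] [-0.10911629  0.05904102  0.25046932] [262.84782609 194.77536232]
door 1485 [[-0.11136895 -0.01470204  0.09957148]
 [-0.1069969   0.02643796  0.21820776]
 [-0.0826147   0.16766176  0.25732822]]
plate proj [[ 89.51083381 458.13202902]]
  return _methods._mean(a, axis=axis, dtype=dtype,
  ret = um.true_divide(
<stdin>:17: RuntimeWarning: Mean of empty slice.
```

```bash
cat >> h.py <<'E'
psi=np.radians(-16.3);_c,_s=np.cos(psi),np.sin(psi);RP=np.array([[_c,-_s],[_s,_c]]);V=np.array([.568,-.177]);O=V-RP@[-.05,-.12]
def w2p(X):return np.c_[(X[:,:2]-O)@RP,X[:,2]]
def p2w(x,y):return O+RP@[x,y]
def cloud(n,p,d,o=None):
    ys,xs=np.nonzero(d>0);px=np.c_[xs,ys];return px,w2p(dep(cam(n,o),px,d[ys,xs])),p[ys,xs]
def platen(n='top',save=None):
    p,d=bot.camera(n)
    if save:cv2.imwrite(save,p[:,:,::-1])
    px,X,_=cloud(n,p,d);m=(X[:,0]<-.029)&(X[:,0]>-.047)&(abs(X[:,1]-.075)<.042)&(X[:,2]>.098)&(X[:,2]<.158)
    return np.median(X[m,2])*1000-109 if m.sum()>5 else None,m.sum()
def st():
    o=bot.get_obs();M=Rt.from_quat(o['tool_rot']).as_matrix();a=np.degrees(np.arctan2(M[1,2],M[0,2]))
    print('t',round(o['clock'],2),'p',(o['eef_pos']*1000).round(1),'jawdir',round(a,1),'F',o['ft_force'].round(1),'M',o['ft_torque'].round(2),'w',round(o['grip_width']*1000,1),'q',o['joint_pos'].round(2));return o
E
python3 - <<'E'
from h import *
st();print('want jaw dir',73.7,-106.3);print('platen',platen(),platen('scene'))
print('plate',p2w(-.1105,.038),'above',p2w(-.24,.038), 'hinge',p2w(-.105,.162))
E
```

```text
t 0.1 p [135.  480.8 230.5] jawdir 74.3 F [ 0.1  0.2 -0. ] M [-0.05  0.01 -0.03] w 85.6 q [ 1.3   0.24  0.    1.34 -0.    1.57]
want jaw dir 73.7 -106.3
platen (np.float64(28.389008667110232), np.int64(166)) (np.float64(37.03263495732861), np.int64(110))
plate [ 0.55427712 -0.00837043] above [0.42998233 0.02797591] hinge [0.59435872 0.10910176]
```

Emit:
{"op": "step_arm", "data": {"series": [{"x": 2,"y": -3,"z": 2,"jaw": 5},{"x": 4,"y": -6,"z": 4,"jaw": 5},{"x": 6,"y": -9,"z": 6,"jaw": 5},{"x": 8,"y": -12,"z": 8,"jaw": 5},{"x": 10,"y": -15,"z": 9,"jaw": 5},{"x": 12,"y": -18,"z": 10,"jaw": 5},{"x": 14,"y": -21,"z": 10,"jaw": 5},{"x": 16,"y": -24,"z": 10,"jaw": 5},{"x": 18,"y": -27,"z": 10,"jaw": 5},{"x": 20,"y": -30,"z": 10,"jaw": 5}]}}

```text
$.series[0]: bad value
```

```bash
python3 -c "
from h import *
st()"
```

```text
t 0.2 p [135.1 481.  230.7] jawdir 74.3 F [-0.4  0.1  0.2] M [-0.03 -0.03 -0.03] w 85.1 q [ 1.3   0.24  0.    1.34 -0.    1.57]
```

Emit:
{"op": "step_arm", "data": {"series": [{"x": 2,"y": -3,"z": 2,"twist": 0,"jaw": 5},{"x": 4,"y": -6,"z": 4,"twist": 0,"jaw": 5},{"x": 6,"y": -9,"z": 6,"twist": 0,"jaw": 5},{"x": 8,"y": -12,"z": 8,"twist": 0,"jaw": 5},{"x": 10,"y": -15,"z": 9,"twist": 0,"jaw": 5},{"x": 12,"y": -18,"z": 10,"twist": 0,"jaw": 5},{"x": 14,"y": -21,"z": 10,"twist": 0,"jaw": 5},{"x": 16,"y": -24,"z": 10,"twist": 0,"jaw": 5},{"x": 18,"y": -27,"z": 10,"twist": 0,"jaw": 5},{"x": 20,"y": -30,"z": 10,"twist": 0,"jaw": 5}]}}

```text
clock: 1.03
eef_pos: [0.3356, 0.1794, 0.3309]
tool_rot: [-0.427, 0.564, 0.427, 0.563]
ft_force: [0.3, -0.1, 0.3]
grip_width: 0.05
```

```bash
python3 -c "
from h import *
st()"
```

```text
t 1.03 p [335.6 179.4 330.9] jawdir 74.3 F [ 0.3 -0.1  0.3] M [-0.01 -0.1   0.03] w 50.0 q [ 0.49 -0.02 -0.04  1.56 -0.    0.77]
```

Emit:
{"op": "step_arm", "data": {"series": [{"x": 1.5,"y": -3.6,"z": 0,"twist": 0,"jaw": 5},{"x": 3,"y": -7.2,"z": 0,"twist": 0,"jaw": 5},{"x": 5,"y": -10.8,"z": 0,"twist": 0,"jaw": 5},{"x": 7,"y": -14.4,"z": 0,"twist": 0,"jaw": 5},{"x": 9.4,"y": -17.8,"z": 0,"twist": 0,"jaw": 5},{"x": 12,"y": -21.4,"z": 0,"twist": 0,"jaw": 5},{"x": 14.6,"y": -25,"z": 0,"twist": 0,"jaw": 5},{"x": 17.4,"y": -28.6,"z": 0,"twist": 0,"jaw": 5},{"x": 20.4,"y": -32.2,"z": -2,"twist": 0,"jaw": 5},{"x": 23.2,"y": -35.6,"z": -4,"twist": 0,"jaw": 5}]}}

```text
clock: 1.87
eef_pos: [0.5547, -0.1614, 0.3012]
tool_rot: [-0.428, 0.563, 0.426, 0.564]
ft_force: [0.7, 0.7, 0.2]
grip_width: 0.0502
```

```bash
python3 -c "
from h import *
o=st()
p,d=bot.camera('wrist');cv2.imwrite('pics/w1.png',cv2.cvtColor(p,cv2.COLOR_RGB2BGR))
m=red(p);k,l,s,ce=cv2.connectedComponentsWithStats(m.astype(np.uint8));i=1+np.argmax(s[1:,4]);print(s[i],ce[i])
ys,xs=np.nonzero(l==i);c=cam('wrist',o);X=dep(c,np.c_[xs,ys],d[ys,xs]);print(np.median(X,0),np.percentile(X[:,2],[5,50,95]))
t=X[:,2]>np.percentile(X[:,2],95)-.006
q=plane(c,np.c_[xs,ys][t],.158)[:,:2].astype(np.float32);r=cv2.minAreaRect(q*1000);print(r,cv2.boxPoints(r))
print('pl',platen('top','pics/t1.png'),platen('scene','pics/s1.png'))
"
```

```text
t 1.87 p [ 554.7 -161.4  301.2] jawdir 74.3 F [0.7 0.7 0.2] M [ 0.06 -0.    0.06] w 50.2 q [-0.28  0.38  0.38  1.57 -0.   -0.01]
[240 158  15  65 878] [247.31093394 189.72665148]
[ 0.56575753 -0.17758474  0.15285194] [0.14844337 0.15285194 0.15425363]
((566.3759765625, -177.6940460205078), (12.933782577514648, 60.55751419067383), 74.01417541503906) [[ 535.4871  -175.5721 ]
 [ 593.7028  -192.24962]
 [ 597.26483 -179.816  ]
 [ 539.04913 -163.13847]]
pl (np.float64(28.58683687629636), np.int64(166)) (np.float64(36.85159862263902), np.int64(106))
```

View pics/w1.png

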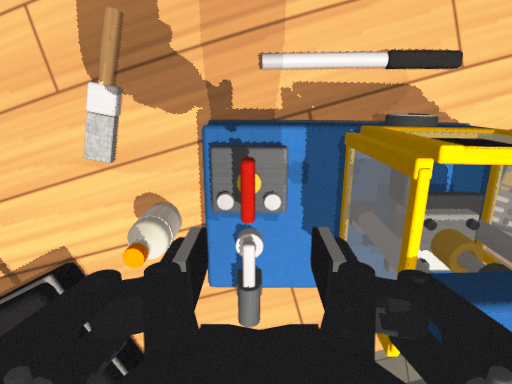

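View pics/t1.png

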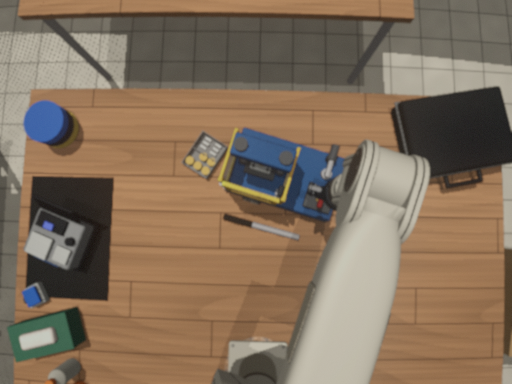

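The wrist view shows the red bar at (247,190), almost parallel to the fingers' closing plane. The top view still sees the platen at (265,170). Next I'll check the heights of the block and bar.

```bash
python3 -c "
from h import *
for n in('top','scene'):
    D=np.load(f'pics/{n}0.npz');px,X,c=cloud(n,D['p'],D['d'])
    m=(abs(X[:,0]+.05)<.04)&(abs(X[:,1]+.12)<.04)
    print(n,np.histogram(X[m,2]*1000,bins=range(80,166,4)))
"
```

```text
top (array([ 31,  28,   4,   1,  11, 199, 209,  34,  39,   3,   1,   0,   0,
         3,   3,   6,   5,  37,  58,   1,   0]), array([ 80,  84,  88,  92,  96, 100, 104, 108, 112, 116, 120, 124, 128,
       132, 136, 140, 144, 148, 152, 156, 160, 164]))
scene (array([  8,  53,  22,  33,  28,  69, 639,  70, 102,  28,   4,   2,   3,
         4,  18,  18,  19,  25, 135,  26,   0]), array([ 80,  84,  88,  92,  96, 100, 104, 108, 112, 116, 120, 124, 128,
       132, 136, 140, 144, 148, 152, 156, 160, 164]))
```

Emit:
{"op": "step_arm", "data": {"series": [{"x": 0.6,"y": -0.8,"z": -2,"twist": 0,"jaw": 5},{"x": 1.2,"y": -1.6,"z": -5,"twist": 0,"jaw": 5},{"x": 1.2,"y": -1.6,"z": -8.5,"twist": 0,"jaw": 5},{"x": 1.2,"y": -1.6,"z": -11.5,"twist": 0,"jaw": 5},{"x": 1.2,"y": -1.6,"z": -14,"twist": 0,"jaw": 5},{"x": 1.2,"y": -1.6,"z": -16,"twist": 0,"jaw": 5},{"x": 1.2,"y": -1.6,"z": -17.4,"twist": 0,"jaw": 5},{"x": 1.2,"y": -1.6,"z": -17.4,"twist": 0,"jaw": 5}]}}

```text
clock: 2.68
eef_pos: [0.5623, -0.175, 0.1196]
tool_rot: [-0.423, 0.567, 0.43, 0.561]
ft_force: [-0.3, -0.0, 0.5]
grip_width: 0.0497
```

```bash
python3 -c "
from h import *
o=st()
print('pl',platen('top','pics/t2.png'),platen('scene','pics/s2.png'))
p,d=bot.camera('wrist');cv2.imwrite('pics/w2.png',cv2.cvtColor(p,cv2.COLOR_RGB2BGR))
"
```

```text
t 2.68 p [ 562.3 -175.   119.6] jawdir 74.2 F [-0.3 -0.   0.5] M [ 0.    0.05 -0.01] w 49.7 q [-0.3   0.49  0.08  1.17 -0.   -0.03]
pl (np.float64(28.441913070029273), np.int64(167)) (np.float64(36.520411824345615), np.int64(105))
```

View pics/w2.png

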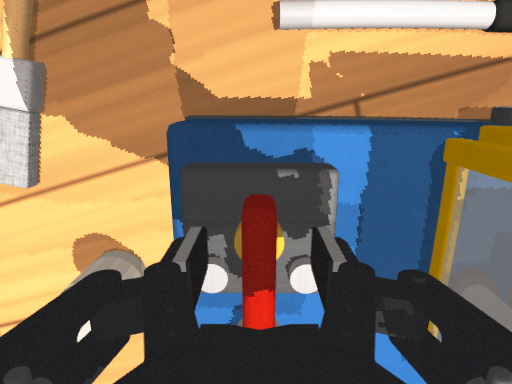

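View pics/s2.png

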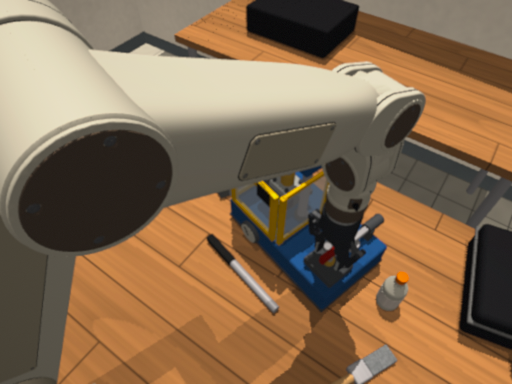

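The bar, at (259,260), sits midway between the jaws, whose tips are at about (195,255) and (325,255). I'll re-read the pose now that the arm has settled.

```bash
python3 -c "
from h import *
st()"
```

```text
t 2.83 p [ 565.6 -176.4  123.8] jawdir 74.2 F [ 0.  -0.4  1.3] M [-0.03 -0.08 -0.02] w 50.0 q [-0.3   0.49  0.08  1.17 -0.   -0.03]
```

Emit:
{"op": "step_arm", "data": {"series": [{"x": 0.1,"y": -0.1,"z": 0.3,"twist": 0,"jaw": 5},{"x": 0.1,"y": -0.1,"z": 0.3,"twist": 0,"jaw": 3},{"x": 0.1,"y": -0.1,"z": 0.3,"twist": 0,"jaw": 2},{"x": 0.1,"y": -0.1,"z": 0.3,"twist": 0,"jaw": 1},{"x": 0.1,"y": -0.1,"z": 0.3,"twist": 0,"jaw": 0.8},{"x": 0.1,"y": -0.1,"z": 0.3,"twist": 0,"jaw": 0.8},{"x": 0.1,"y": -0.1,"z": 0.3,"twist": 0,"jaw": 0.8}]}}

```text
clock: 3.42
eef_pos: [0.5674, -0.177, 0.1281]
tool_rot: [-0.426, 0.564, 0.428, 0.563]
ft_force: [-0.0, 3.2, 6.4]
grip_width: 0.013
```

```bash
python3 -c "
from h import *
st()
print('pl',platen('top','pics/t3.png'))"
```

```text
t 3.42 p [ 567.4 -177.   128.1] jawdir 74.2 F [-0.   3.2  6.4] M [0.54 0.08 0.02] w 13.0 q [-0.3   0.49  0.09  1.18  0.   -0.03]
pl (np.float64(28.57835287531472), np.int64(166))
```

Emit:
{"op": "step_arm", "data": {"series": [{"x": 0,"y": 0,"z": 0,"twist": 4,"jaw": 0.8},{"x": 0,"y": 0,"z": 0,"twist": 8,"jaw": 0.8},{"x": 0,"y": 0,"z": 0,"twist": 12,"jaw": 0.8},{"x": 0,"y": 0,"z": 0,"twist": 15,"jaw": 0.8},{"x": 0,"y": 0,"z": 0,"twist": 18,"jaw": 0.8},{"x": 0,"y": 0,"z": 0,"twist": 18,"jaw": 0.8},{"x": 0,"y": 0,"z": 0,"twist": 18,"jaw": 0.8}]}}

```text
clock: 4.05
eef_pos: [0.5674, -0.1774, 0.1282]
tool_rot: [-0.509, 0.491, 0.51, 0.49]
ft_force: [-0.5, -1.2, 0.8]
grip_width: 0.0128
```

```bash
python3 -c "
from h import *
st()
print('pl',platen('top','pics/t4.png'))
p,d=bot.camera('wrist');cv2.imwrite('pics/w4.png',cv2.cvtColor(p,cv2.COLOR_RGB2BGR))"
```

```text
t 4.05 p [ 567.4 -177.4  128.2] jawdir 92.1 F [-0.5 -1.2  0.8] M [-0.23  0.06  0.19] w 12.8 q [-0.3   0.49  0.09  1.18 -0.   -0.34]
pl (np.float64(28.44795074117232), np.int64(170))
```

View pics/w4.png

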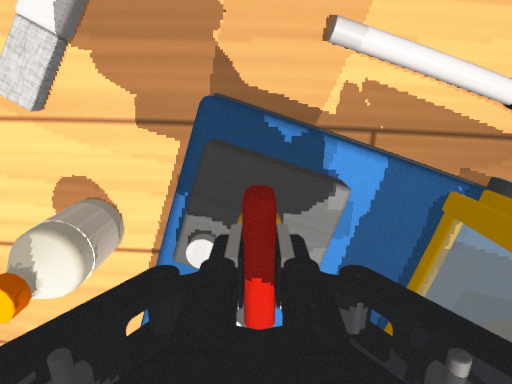

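The bar at (259,255) has turned with the jaws. From here I'll open it in small steps and check the platen after each one.

Emit:
{"op": "step_arm", "data": {"series": [{"x": 0,"y": 0,"z": 0,"twist": 1.5,"jaw": 0.8},{"x": 0,"y": 0,"z": 0,"twist": 3,"jaw": 0.8},{"x": 0,"y": 0,"z": 0,"twist": 4,"jaw": 0.8},{"x": 0,"y": 0,"z": 0,"twist": 4,"jaw": 0.8}]}}

```text
clock: 4.48
eef_pos: [0.5674, -0.1775, 0.1282]
tool_rot: [-0.525, 0.473, 0.527, 0.472]
ft_force: [-1.3, -1.5, 1.8]
grip_width: 0.0126
```

```bash
cat > m.py <<'E'
from h import *
st();print('pl',platen()[0])
E
python3 m.py
```

```text
t 4.48 p [ 567.4 -177.5  128.2] jawdir 96.1 F [-1.3 -1.5  1.8] M [-0.22  0.01  0.15] w 12.6 q [-0.3   0.49  0.09  1.18 -0.   -0.41]
pl 28.609282157606913
```

Emit:
{"op": "step_arm", "data": {"series": [{"x": 0,"y": 0,"z": 0,"twist": 1,"jaw": 0.8},{"x": 0,"y": 0,"z": 0,"twist": 2,"jaw": 0.8},{"x": 0,"y": 0,"z": 0,"twist": 2,"jaw": 0.8}]}}

```text
clock: 4.78
eef_pos: [0.5674, -0.1776, 0.1282]
tool_rot: [-0.534, 0.464, 0.535, 0.462]
ft_force: [-0.7, -0.5, 0.8]
grip_width: 0.0128
```

```bash
python3 m.py
```

```text
t 4.78 p [ 567.4 -177.6  128.2] jawdir 98.2 F [-0.7 -0.5  0.8] M [-0.12 -0.05  0.12] w 12.8 q [-0.3   0.49  0.09  1.18 -0.   -0.44]
pl 28.00001049465905
```

Emit:
{"op": "step_arm", "data": {"series": [{"x": 0,"y": 0,"z": 0,"twist": 1,"jaw": 0.8},{"x": 0,"y": 0,"z": 0,"twist": 2,"jaw": 0.8},{"x": 0,"y": 0,"z": 0,"twist": 2,"jaw": 0.8}]}}

```text
clock: 5.08
eef_pos: [0.5674, -0.1777, 0.1282]
tool_rot: [-0.542, 0.455, 0.543, 0.453]
ft_force: [-0.4, -0.7, 0.9]
grip_width: 0.013
```

```bash
python3 m.py
```

```text
t 5.08 p [ 567.4 -177.7  128.2] jawdir 100.2 F [-0.4 -0.7  0.9] M [-0.21  0.01  0.09] w 13.0 q [-0.3   0.49  0.09  1.18 -0.   -0.48]
pl 28.215840871558925
```

Emit:
{"op": "step_arm", "data": {"series": [{"x": 0,"y": 0,"z": 0,"twist": 0,"jaw": 0.8},{"x": 0,"y": 0,"z": 0,"twist": 0,"jaw": 0.8},{"x": 0,"y": 0,"z": 0,"twist": 0,"jaw": 0.8},{"x": 0,"y": 0,"z": 0,"twist": 0,"jaw": 0.8}]}}

```text
clock: 5.47
eef_pos: [0.5674, -0.1777, 0.1282]
tool_rot: [-0.542, 0.455, 0.543, 0.453]
ft_force: [-0.8, -1.7, 0.7]
grip_width: 0.0125
```

```bash
python3 m.py
```

```text
t 5.47 p [ 567.4 -177.7  128.2] jawdir 100.2 F [-0.8 -1.7  0.7] M [-0.22  0.01  0.13] w 12.5 q [-0.3   0.49  0.09  1.18 -0.   -0.48]
pl 28.53152690646607
```

Emit:
{"op": "step_arm", "data": {"series": [{"x": 0,"y": 0,"z": 0,"twist": 1,"jaw": 0.8},{"x": 0,"y": 0,"z": 0,"twist": 2,"jaw": 0.8},{"x": 0,"y": 0,"z": 0,"twist": 2,"jaw": 0.8},{"x": 0,"y": 0,"z": 0,"twist": 2,"jaw": 0.8}]}}

```text
clock: 5.85
eef_pos: [0.5674, -0.1777, 0.1282]
tool_rot: [-0.55, 0.445, 0.551, 0.443]
ft_force: [1.3, -1.8, 0.0]
grip_width: 0.0128
```

```bash
python3 m.py
```

```text
t 5.85 p [ 567.4 -177.7  128.2] jawdir 102.2 F [ 1.3 -1.8  0. ] M [-0.28 -0.01  0.11] w 12.8 q [-0.3   0.49  0.09  1.18 -0.   -0.52]
pl 28.090222317775897
```

No flow yet at 0.49 rad, so I'll keep opening.

Emit:
{"op": "step_arm", "data": {"series": [{"x": 0,"y": 0,"z": 0,"twist": 1,"jaw": 0.8},{"x": 0,"y": 0,"z": 0,"twist": 2,"jaw": 0.8},{"x": 0,"y": 0,"z": 0,"twist": 2,"jaw": 0.8},{"x": 0,"y": 0,"z": 0,"twist": 2,"jaw": 0.8}]}}

```text
clock: 6.23
eef_pos: [0.5674, -0.1778, 0.1282]
tool_rot: [-0.558, 0.435, 0.558, 0.433]
ft_force: [-0.5, -0.9, 0.6]
grip_width: 0.0129
```

```bash
python3 m.py
```

```text
t 6.23 p [ 567.4 -177.8  128.2] jawdir 104.2 F [-0.5 -0.9  0.6] M [-0.27 -0.06  0.12] w 12.9 q [-0.3   0.49  0.09  1.18 -0.   -0.55]
pl 28.184341968106907
```

Emit:
{"op": "step_arm", "data": {"series": [{"x": 0,"y": 0,"z": 0,"twist": 1,"jaw": 0.8},{"x": 0,"y": 0,"z": 0,"twist": 2,"jaw": 0.8},{"x": 0,"y": 0,"z": 0,"twist": 2,"jaw": 0.8},{"x": 0,"y": 0,"z": 0,"twist": 2,"jaw": 0.8}]}}

```text
clock: 6.62
eef_pos: [0.5674, -0.1778, 0.1282]
tool_rot: [-0.565, 0.426, 0.566, 0.423]
ft_force: [-0.3, -1.6, 0.0]
grip_width: 0.0128
```

```bash
python3 m.py
```

```text
t 6.62 p [ 567.4 -177.8  128.2] jawdir 106.2 F [-0.3 -1.6  0. ] M [-0.38 -0.12  0.15] w 12.8 q [-0.3   0.49  0.09  1.18 -0.   -0.59]
pl 26.915368688551467
```

Emit:
{"op": "step_arm", "data": {"series": [{"x": 0,"y": 0,"z": 0,"twist": 0,"jaw": 0.8},{"x": 0,"y": 0,"z": 0,"twist": 0,"jaw": 0.8},{"x": 0,"y": 0,"z": 0,"twist": 0,"jaw": 0.8},{"x": 0,"y": 0,"z": 0,"twist": 0,"jaw": 0.8}]}}

```text
clock: 7.0
eef_pos: [0.5674, -0.1778, 0.1282]
tool_rot: [-0.565, 0.426, 0.566, 0.423]
ft_force: [0.4, -2.6, 0.9]
grip_width: 0.0132
```

```bash
python3 m.py
```

```text
t 7.0 p [ 567.4 -177.8  128.2] jawdir 106.2 F [ 0.4 -2.6  0.9] M [-0.28  0.    0.11] w 13.2 q [-0.3   0.49  0.09  1.18 -0.   -0.59]
pl 24.21841479516516
```

It's sinking at about 7 mm/s, which is gentle, so I'll hold here.

Emit:
{"op": "step_arm", "data": {"series": [{"x": 0,"y": 0,"z": 0,"twist": 0,"jaw": 0.8},{"x": 0,"y": 0,"z": 0,"twist": 0,"jaw": 0.8},{"x": 0,"y": 0,"z": 0,"twist": 0,"jaw": 0.8},{"x": 0,"y": 0,"z": 0,"twist": 0,"jaw": 0.8},{"x": 0,"y": 0,"z": 0,"twist": 0,"jaw": 0.8},{"x": 0,"y": 0,"z": 0,"twist": 0,"jaw": 0.8},{"x": 0,"y": 0,"z": 0,"twist": 0,"jaw": 0.8},{"x": 0,"y": 0,"z": 0,"twist": 0,"jaw": 0.8}]}}

```text
clock: 7.72
eef_pos: [0.5675, -0.1778, 0.1282]
tool_rot: [-0.565, 0.426, 0.566, 0.423]
ft_force: [0.2, -2.0, 0.7]
grip_width: 0.013
```

```bash
python3 m.py
```

```text
t 7.72 p [ 567.5 -177.8  128.2] jawdir 106.2 F [ 0.2 -2.   0.7] M [-0.3   0.03  0.15] w 13.0 q [-0.3   0.49  0.09  1.18 -0.   -0.59]
pl 19.774754218745073
```

Emit:
{"op": "step_arm", "data": {"series": [{"x": 0,"y": 0,"z": 0,"twist": 0,"jaw": 0.8},{"x": 0,"y": 0,"z": 0,"twist": 0,"jaw": 0.8},{"x": 0,"y": 0,"z": 0,"twist": 0,"jaw": 0.8},{"x": 0,"y": 0,"z": 0,"twist": 0,"jaw": 0.8},{"x": 0,"y": 0,"z": 0,"twist": 0,"jaw": 0.8},{"x": 0,"y": 0,"z": 0,"twist": 0,"jaw": 0.8},{"x": 0,"y": 0,"z": 0,"twist": 0,"jaw": 0.8},{"x": 0,"y": 0,"z": 0,"twist": 0,"jaw": 0.8},{"x": 0,"y": 0,"z": 0,"twist": 0,"jaw": 0.8},{"x": 0,"y": 0,"z": 0,"twist": 0,"jaw": 0.8}]}}

```text
clock: 8.6
eef_pos: [0.5674, -0.1778, 0.1282]
tool_rot: [-0.565, 0.426, 0.566, 0.423]
ft_force: [0.7, -2.1, 0.8]
grip_width: 0.0129
```

```bash
python3 m.py
```

```text
t 8.6 p [ 567.4 -177.8  128.2] jawdir 106.2 F [ 0.7 -2.1  0.8] M [-0.27 -0.    0.11] w 12.9 q [-0.3   0.49  0.09  1.18 -0.   -0.59]
pl 12.939383207196215
```

Emit:
{"op": "step_arm", "data": {"series": [{"x": 0,"y": 0,"z": 0,"twist": 0,"jaw": 0.8},{"x": 0,"y": 0,"z": 0,"twist": 0,"jaw": 0.8},{"x": 0,"y": 0,"z": 0,"twist": 0,"jaw": 0.8},{"x": 0,"y": 0,"z": 0,"twist": 0,"jaw": 0.8},{"x": 0,"y": 0,"z": 0,"twist": 0,"jaw": 0.8},{"x": 0,"y": 0,"z": 0,"twist": 0,"jaw": 0.8},{"x": 0,"y": 0,"z": 0,"twist": 0,"jaw": 0.8},{"x": 0,"y": 0,"z": 0,"twist": 0,"jaw": 0.8},{"x": 0,"y": 0,"z": 0,"twist": 0,"jaw": 0.8},{"x": 0,"y": 0,"z": 0,"twist": 0,"jaw": 0.8}]}}

```text
clock: 9.48
eef_pos: [0.5675, -0.1778, 0.1282]
tool_rot: [-0.565, 0.426, 0.566, 0.423]
ft_force: [0.8, -1.5, 1.2]
grip_width: 0.0129
```

```bash
python3 m.py
```

```text
t 9.48 p [ 567.5 -177.8  128.2] jawdir 106.2 F [ 0.8 -1.5  1.2] M [-0.28 -0.04  0.12] w 12.9 q [-0.3   0.49  0.09  1.18 -0.   -0.59]
pl 7.087733172311687
```

Emit:
{"op": "step_arm", "data": {"series": [{"x": 0,"y": 0,"z": 0,"twist": 0,"jaw": 0.8},{"x": 0,"y": 0,"z": 0,"twist": 0,"jaw": 0.8},{"x": 0,"y": 0,"z": 0,"twist": 0,"jaw": 0.8},{"x": 0,"y": 0,"z": 0,"twist": 0,"jaw": 0.8},{"x": 0,"y": 0,"z": 0,"twist": 0,"jaw": 0.8},{"x": 0,"y": 0,"z": 0,"twist": 0,"jaw": 0.8},{"x": 0,"y": 0,"z": 0,"twist": 0,"jaw": 0.8},{"x": 0,"y": 0,"z": 0,"twist": 0,"jaw": 0.8},{"x": 0,"y": 0,"z": 0,"twist": 0,"jaw": 0.8},{"x": 0,"y": 0,"z": 0,"twist": 0,"jaw": 0.8}]}}

```text
clock: 10.37
eef_pos: [0.5674, -0.1778, 0.1282]
tool_rot: [-0.565, 0.426, 0.566, 0.423]
ft_force: [0.1, -1.8, 1.6]
grip_width: 0.0126
```

```bash
python3 m.py
```

```text
t 10.37 p [ 567.4 -177.8  128.2] jawdir 106.2 F [ 0.1 -1.8  1.6] M [-0.26 -0.01  0.11] w 12.6 q [-0.3   0.49  0.09  1.18 -0.   -0.59]
pl 0.4406054767243006
```

Emit:
{"op": "step_arm", "data": {"series": [{"x": 0,"y": 0,"z": 0,"twist": 0,"jaw": 0.8},{"x": 0,"y": 0,"z": 0,"twist": 0,"jaw": 0.8},{"x": 0,"y": 0,"z": 0,"twist": 0,"jaw": 0.8},{"x": 0,"y": 0,"z": 0,"twist": 0,"jaw": 0.8},{"x": 0,"y": 0,"z": 0,"twist": 0,"jaw": 0.8},{"x": 0,"y": 0,"z": 0,"twist": 0,"jaw": 0.8},{"x": 0,"y": 0,"z": 0,"twist": 0,"jaw": 0.8},{"x": 0,"y": 0,"z": 0,"twist": 0,"jaw": 0.8},{"x": 0,"y": 0,"z": 0,"twist": 0,"jaw": 0.8},{"x": 0,"y": 0,"z": 0,"twist": 0,"jaw": 0.8}]}}

```text
clock: 11.25
eef_pos: [0.5674, -0.1778, 0.1283]
tool_rot: [-0.565, 0.426, 0.566, 0.423]
ft_force: [-0.2, -1.1, 2.3]
grip_width: 0.0132
```

```bash
python3 m.py;python3 m.py
```

```text
t 11.25 p [ 567.4 -177.8  128.3] jawdir 106.2 F [-0.2 -1.1  2.3] M [-0.36  0.09  0.1 ] w 13.2 q [-0.3   0.49  0.09  1.18 -0.   -0.59]
pl -0.7268573461825127
t 11.3 p [ 567.4 -177.8  128.2] jawdir 106.2 F [-0.2 -1.1  1.7] M [-0.3   0.01  0.13] w 12.7 q [-0.3   0.49  0.09  1.18 -0.   -0.59]
pl -0.9095922017753537
```

Emit:
{"op": "step_arm", "data": {"series": [{"x": 0,"y": 0,"z": 0,"twist": 0,"jaw": 0.8},{"x": 0,"y": 0,"z": 0,"twist": 0,"jaw": 0.8},{"x": 0,"y": 0,"z": 0,"twist": 0,"jaw": 0.8},{"x": 0,"y": 0,"z": 0,"twist": 0,"jaw": 0.8},{"x": 0,"y": 0,"z": 0,"twist": 0,"jaw": 0.8},{"x": 0,"y": 0,"z": 0,"twist": 0,"jaw": 0.8},{"x": 0,"y": 0,"z": 0,"twist": 0,"jaw": 0.8},{"x": 0,"y": 0,"z": 0,"twist": 0,"jaw": 0.8},{"x": 0,"y": 0,"z": 0,"twist": 0,"jaw": 0.8},{"x": 0,"y": 0,"z": 0,"twist": 0,"jaw": 0.8}]}}

```text
clock: 12.18
eef_pos: [0.5674, -0.1778, 0.1282]
tool_rot: [-0.565, 0.426, 0.566, 0.423]
ft_force: [-0.6, -0.5, 1.1]
grip_width: 0.0129
```

```bash
python3 m.py
```

```text
t 12.18 p [ 567.4 -177.8  128.2] jawdir 106.2 F [-0.6 -0.5  1.1] M [-0.29  0.02  0.15] w 12.9 q [-0.3   0.49  0.09  1.18 -0.   -0.59]
pl -0.3919954469232749
```

The platen is static at its stop. Now I'll shut the valve with a turn of -32°, plus a slight over-turn against the stop.

Emit:
{"op": "step_arm", "data": {"series": [{"x": 0,"y": 0,"z": 0,"twist": -5,"jaw": 0.8},{"x": 0,"y": 0,"z": 0,"twist": -10,"jaw": 0.8},{"x": 0,"y": 0,"z": 0,"twist": -15,"jaw": 0.8},{"x": 0,"y": 0,"z": 0,"twist": -20,"jaw": 0.8},{"x": 0,"y": 0,"z": 0,"twist": -25,"jaw": 0.8},{"x": 0,"y": 0,"z": 0,"twist": -29,"jaw": 0.8},{"x": 0,"y": 0,"z": 0,"twist": -31,"jaw": 0.8},{"x": 0,"y": 0,"z": 0,"twist": -32,"jaw": 0.8},{"x": 0,"y": 0,"z": 0,"twist": -32.5,"jaw": 0.8},{"x": 0,"y": 0,"z": 0,"twist": -32.5,"jaw": 0.8}]}}

```text
clock: 13.07
eef_pos: [0.5674, -0.177, 0.1282]
tool_rot: [-0.423, 0.566, 0.426, 0.565]
ft_force: [-0.7, 2.8, 2.2]
grip_width: 0.013
```

```bash
python3 m.py
```

```text
t 13.07 p [ 567.4 -177.   128.2] jawdir 73.8 F [-0.7  2.8  2.2] M [0.48 0.03 0.19] w 13.0 q [-0.3   0.49  0.09  1.18  0.   -0.02]
pl -0.8828738683555173
```

Emit:
{"op": "step_arm", "data": {"series": [{"x": 0,"y": 0,"z": 0,"twist": -0.7,"jaw": 0.8},{"x": 0,"y": 0,"z": 0,"twist": -1.5,"jaw": 0.8},{"x": 0,"y": 0,"z": 0,"twist": -1.5,"jaw": 0.8}]}}

```text
clock: 13.37
eef_pos: [0.5674, -0.1769, 0.1282]
tool_rot: [-0.416, 0.572, 0.419, 0.57]
ft_force: [-0.9, 0.7, 2.9]
grip_width: 0.0129
```

```bash
python3 m.py
```

```text
t 13.37 p [ 567.4 -176.9  128.2] jawdir 72.4 F [-0.9  0.7  2.9] M [0.16 0.17 1.26] w 12.9 q [-0.3   0.49  0.09  1.18 -0.    0.01]
pl -0.5035278788814281
```

The moment rises to 1.26 N m, so the valve is against its shut stop. I'll relax slightly, release and rise.

Emit:
{"op": "step_arm", "data": {"series": [{"x": 0,"y": 0,"z": 0,"twist": 0.8,"jaw": 0.8},{"x": 0,"y": 0,"z": 0,"twist": 1,"jaw": 3},{"x": 0,"y": 0,"z": 0,"twist": 1,"jaw": 5},{"x": 0,"y": 0,"z": 0,"twist": 1,"jaw": 5},{"x": 0,"y": 0,"z": 0,"twist": 1,"jaw": 5},{"x": 0,"y": 0,"z": 3,"twist": 1,"jaw": 5},{"x": 0,"y": 0,"z": 7,"twist": 1,"jaw": 5},{"x": 0,"y": 0,"z": 11,"twist": 1,"jaw": 5},{"x": 0,"y": 0,"z": 15,"twist": 1,"jaw": 5},{"x": 0,"y": 0,"z": 18,"twist": 1,"jaw": 5}]}}

```text
clock: 14.25
eef_pos: [0.5677, -0.1772, 0.3122]
tool_rot: [-0.422, 0.567, 0.422, 0.567]
ft_force: [0.8, -1.4, -0.2]
grip_width: 0.0501
```

```bash
python3 -c "
from h import *
print('pl',platen('top')[0])
o=st()
p,d=bot.camera('wrist');cv2.imwrite('pics/w5.png',cv2.cvtColor(p,cv2.COLOR_RGB2BGR))
m=red(p);k,l,s,ce=cv2.connectedComponentsWithStats(m.astype(np.uint8));i=1+np.argmax(s[1:,4])
ys,xs=np.nonzero(l==i);c=cam('wrist',o);X=dep(c,np.c_[xs,ys],d[ys,xs])
t=X[:,2]>np.percentile(X[:,2],95)-.006
q=plane(c,np.c_[xs,ys][t],.154)[:,:2].astype(np.float32);print(cv2.minAreaRect(q*1000))
"
```

```text
pl -1.0184023402850642
t 14.3 p [ 569.6 -177.8  318.2] jawdir 73.3 F [ 0.7 -1.   4.6] M [-0.03 -0.07  0.02] w 49.9 q [-0.3   0.42  0.49  1.62 -0.   -0.01]
((567.7991943359375, -178.68475341796875), (11.984719276428223, 61.553077697753906), 73.5950698852539)
```

View pics/w5.png

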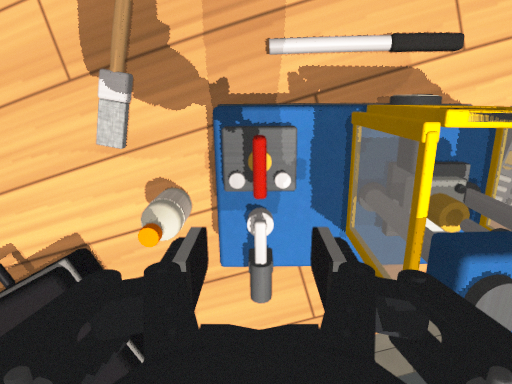

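```bash
python3 -c "
from h import *
print(np.array(bot.camera_info('wrist')['mount']).round(3))
for x in(-.2,-.18,-.15,-.1265,-.1215,-.116):print(x,p2w(x,.038).round(4))
print(p2w(-.3,.0))
st()
p,d=bot.camera('scene');cv2.imwrite('pics/s5.png',p[:,:,::-1])"
```

```text
[[ 0.001 -0.261  0.965 -0.142]
 [-0.    -0.965 -0.261  0.066]
 [ 1.    -0.    -0.001 -0.001]
 [ 0.     0.     0.     1.   ]]
-0.2 [0.4684 0.0167]
-0.18 [0.4876 0.0111]
-0.15 [0.5164 0.0027]
-0.1265 [ 0.5389 -0.0039]
-0.1215 [ 0.5437 -0.0053]
-0.116 [ 0.549  -0.0068]
[0.36172868 0.00834331]
t 14.35 p [ 569.8 -177.9  315.3] jawdir 73.3 F [0.6 0.4 0.3] M [ 0.   -0.1  -0.02] w 50.1 q [-0.3   0.42  0.48  1.62 -0.   -0.01]
```

View pics/s5.png

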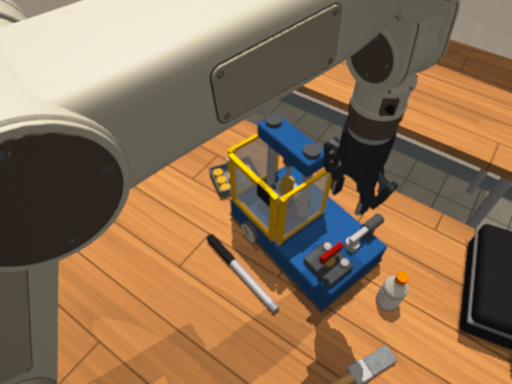

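Emit:
{"op": "step_arm", "data": {"series": [{"x": -3.5,"y": 1,"z": 0,"twist": 0,"jaw": 2},{"x": -6.5,"y": 3,"z": 0,"twist": 0,"jaw": 0},{"x": -9,"y": 6,"z": 0,"twist": 0,"jaw": 0},{"x": -10.2,"y": 9.5,"z": 0,"twist": 0,"jaw": 0},{"x": -10.2,"y": 13,"z": 0,"twist": 0,"jaw": 0},{"x": -10.2,"y": 16.5,"z": 0,"twist": 0,"jaw": 0},{"x": -10.2,"y": 19,"z": -2,"twist": 0,"jaw": 0},{"x": -10.2,"y": 19.5,"z": -5,"twist": 0,"jaw": 0},{"x": -10.2,"y": 19.5,"z": -7.5,"twist": 0,"jaw": 0},{"x": -10.2,"y": 19.5,"z": -8.7,"twist": 0,"jaw": 0}]}}

```text
clock: 15.23
eef_pos: [0.4639, 0.0182, 0.2201]
tool_rot: [-0.422, 0.568, 0.423, 0.565]
ft_force: [-0.4, 0.6, 0.7]
grip_width: 0.0
```

```bash
python3 -c "
from h import *
p,d=bot.camera('scene');cv2.imwrite('pics/s6.png',p[:,:,::-1])
p,d=bot.camera('wrist');cv2.imwrite('pics/w6.png',p[:,:,::-1])
o=st();print(w2p(o['eef_pos'][None]))"
```

```text
t 15.33 p [463.9  17.6 220.9] jawdir 73.4 F [0.5 0.2 0.3] M [-0.02  0.   -0.01] w 0.2 q [ 0.04  0.18 -0.1   1.3  -0.    0.33]
[[-0.20454461  0.03752112  0.22086453]]
```

View pics/w6.png

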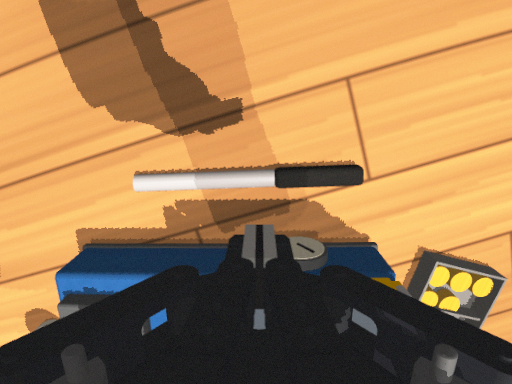

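View pics/s6.png

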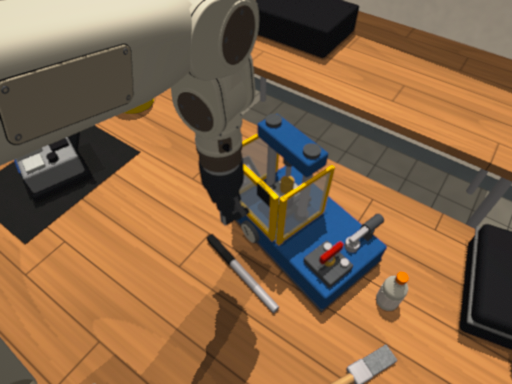

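Emit:
{"op": "step_arm", "data": {"series": [{"x": 1.9,"y": -0.56,"z": 0.7,"twist": 0,"jaw": 0},{"x": 3.8,"y": -1.1,"z": 0.7,"twist": 0,"jaw": 0},{"x": 5.3,"y": -1.55,"z": 0.7,"twist": 0,"jaw": 0},{"x": 6.3,"y": -1.84,"z": 0.7,"twist": 0,"jaw": 0},{"x": 7.0,"y": -2.05,"z": 0.7,"twist": 0,"jaw": 0},{"x": 7.0,"y": -2.05,"z": 0.7,"twist": 0,"jaw": 0},{"x": 7.0,"y": -2.05,"z": 0.7,"twist": 0,"jaw": 0}]}}

```text
clock: 15.92
eef_pos: [0.5337, -0.0031, 0.2278]
tool_rot: [-0.421, 0.569, 0.423, 0.565]
ft_force: [-0.2, 0.5, -0.7]
grip_width: 0.0
```

```bash
cat > m2.py <<'E'
from h import *
o=st();print((w2p(o['eef_pos'][None])*1000).round(1), 'Fpress',(o['ft_force'][:2]@RP).round(1))
E
python3 m2.py
```

```text
t 15.92 p [533.7  -3.1 227.8] jawdir 73.3 F [-0.2  0.5 -0.7] M [ 0.01  0.02 -0.02] w 0.0 q [-0.    0.31  0.09  1.36 -0.    0.29]
[[-131.7   37.3  227.8]] Fpress [-0.4  0.4]
```

Emit:
{"op": "step_arm", "data": {"series": [{"x": 0.3,"y": -0.09,"z": 0,"twist": 0,"jaw": 0},{"x": 0.6,"y": -0.18,"z": 0,"twist": 0,"jaw": 0},{"x": 0.8,"y": -0.23,"z": 0,"twist": 0,"jaw": 0},{"x": 1.0,"y": -0.29,"z": 0,"twist": 0,"jaw": 0},{"x": 1.2,"y": -0.35,"z": 0,"twist": 0,"jaw": 0},{"x": 1.2,"y": -0.35,"z": 0,"twist": 0,"jaw": 0}]}}

```text
clock: 16.42
eef_pos: [0.5453, -0.0065, 0.2279]
tool_rot: [-0.421, 0.569, 0.423, 0.565]
ft_force: [-2.1, 0.6, 2.2]
grip_width: 0.0002
```

```bash
python3 m2.py
```

```text
t 16.42 p [545.3  -6.5 227.9] jawdir 73.3 F [-2.1  0.6  2.2] M [0.1  0.36 0.01] w 0.2 q [-0.01  0.34  0.13  1.37 -0.    0.28]
[[-119.6   37.3  227.9]] Fpress [-2.2  0. ]
```

Contact at 2.2 N. I'll carry on in 1 mm rows.

Emit:
{"op": "step_arm", "data": {"series": [{"x": 0.1,"y": -0.03,"z": 0,"twist": 0,"jaw": 0},{"x": 0.2,"y": -0.06,"z": 0,"twist": 0,"jaw": 0},{"x": 0.25,"y": -0.07,"z": 0,"twist": 0,"jaw": 0},{"x": 0.25,"y": -0.07,"z": 0,"twist": 0,"jaw": 0}]}}

```text
clock: 16.75
eef_pos: [0.5469, -0.007, 0.2279]
tool_rot: [-0.421, 0.57, 0.424, 0.565]
ft_force: [-6.0, 1.0, 4.0]
grip_width: 0.0002
```

```bash
python3 m2.py
```

```text
t 16.75 p [546.9  -7.  227.9] jawdir 73.3 F [-6.  1.  4.] M [0.19 0.91 0.03] w 0.2 q [-0.01  0.34  0.14  1.37 -0.    0.28]
[[-118.    37.2  227.9]] Fpress [-6.  -0.7]
```

Emit:
{"op": "step_arm", "data": {"series": [{"x": 0.15,"y": -0.04,"z": 0,"twist": 0,"jaw": 0},{"x": 0.25,"y": -0.07,"z": 0,"twist": 0,"jaw": 0},{"x": 0.3,"y": -0.09,"z": 0,"twist": 0,"jaw": 0},{"x": 0.3,"y": -0.09,"z": 0,"twist": 0,"jaw": 0}]}}

```text
clock: 17.08
eef_pos: [0.5487, -0.0075, 0.228]
tool_rot: [-0.42, 0.57, 0.425, 0.564]
ft_force: [-6.6, 1.3, 3.8]
grip_width: -0.0001
```

```bash
python3 m2.py
```

```text
t 17.08 p [548.7  -7.5 228. ] jawdir 73.4 F [-6.6  1.3  3.8] M [0.34 1.21 0.02] w -0.1 q [-0.01  0.35  0.14  1.38 -0.    0.28]
[[-116.1   37.2  228. ]] Fpress [-6.7 -0.6]
```

Emit:
{"op": "step_arm", "data": {"series": [{"x": 0.15,"y": -0.04,"z": 0,"twist": 0,"jaw": 0},{"x": 0.25,"y": -0.07,"z": 0,"twist": 0,"jaw": 0},{"x": 0.25,"y": -0.07,"z": 0,"twist": 0,"jaw": 0}]}}

```text
clock: 17.33
eef_pos: [0.5487, -0.0076, 0.2279]
tool_rot: [-0.419, 0.571, 0.426, 0.563]
ft_force: [-10.8, 2.4, 6.4]
grip_width: -0.0
```

```bash
python3 m2.py
```

```text
t 17.33 p [548.7  -7.6 227.9] jawdir 73.4 F [-10.8   2.4   6.4] M [0.49 1.96 0.09] w -0.0 q [-0.01  0.35  0.15  1.38  0.    0.28]
[[-116.1   37.2  227.9]] Fpress [-11.1  -0.7]
```

The door is at its inner stop, since the force rises with no further travel. I'll retreat quickly backwards, then up and to the right, clear of the door's sweep.

Emit:
{"op": "step_arm", "data": {"series": [{"x": -3.5,"y": 1.0,"z": 0.3,"twist": 0,"jaw": 0},{"x": -7,"y": 1.6,"z": 1.5,"twist": 0,"jaw": 0},{"x": -10,"y": 0.6,"z": 4,"twist": 0,"jaw": 0},{"x": -12.5,"y": -1,"z": 6.5,"twist": 0,"jaw": 0},{"x": -14.5,"y": -3,"z": 9,"twist": 0,"jaw": 0},{"x": -16,"y": -5.5,"z": 11.5,"twist": 0,"jaw": 0},{"x": -17,"y": -8.5,"z": 12.5,"twist": 0,"jaw": 0},{"x": -17,"y": -12,"z": 13,"twist": 0,"jaw": 0},{"x": -17,"y": -15,"z": 13,"twist": 0,"jaw": 0},{"x": -17,"y": -17,"z": 13,"twist": 0,"jaw": 0}]}}

```text
clock: 18.17
eef_pos: [0.3794, -0.1807, 0.3589]
tool_rot: [-0.42, 0.571, 0.424, 0.564]
ft_force: [-0.4, -0.6, -0.9]
grip_width: 0.0001
```

```bash
python3 -c "
from h import *
st()
for n in('scene','top'):
    p,d=bot.camera(n);cv2.imwrite(f'pics/{n}7.png',p[:,:,::-1])"
```

```text
t 18.17 p [ 379.4 -180.7  358.9] jawdir 73.3 F [-0.4 -0.6 -0.9] M [-0.02 -0.02  0.06] w 0.1 q [-0.44  0.07  0.13  1.64 -0.01 -0.15]
```

View pics/top7.png

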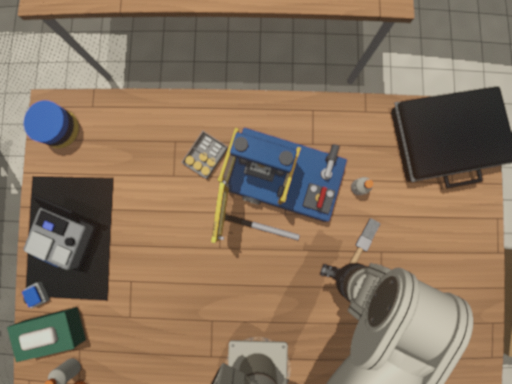

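View pics/scene7.png

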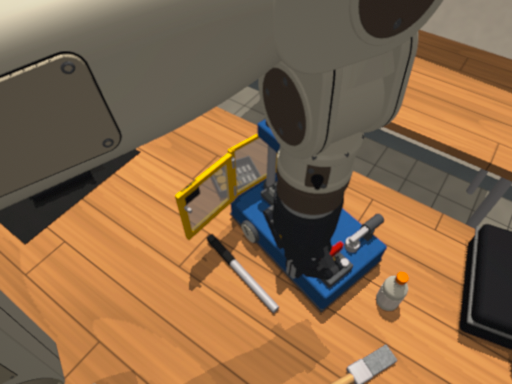

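The door now stands out from the press, running from (233,135) to (215,240) in the top view. I'll let things settle and do the last checks.

Emit:
{"op": "step_arm", "data": {"series": [{"x": 0,"y": 0,"z": 0,"twist": 0,"jaw": 0},{"x": 0,"y": 0,"z": 0,"twist": 0,"jaw": 0},{"x": 0,"y": 0,"z": 0,"twist": 0,"jaw": 0},{"x": 0,"y": 0,"z": 0,"twist": 0,"jaw": 0},{"x": 0,"y": 0,"z": 0,"twist": 0,"jaw": 0},{"x": 0,"y": 0,"z": 0,"twist": 0,"jaw": 0},{"x": 0,"y": 0,"z": 0,"twist": 0,"jaw": 0},{"x": 0,"y": 0,"z": 0,"twist": 0,"jaw": 0},{"x": 0,"y": 0,"z": 0,"twist": 0,"jaw": 0},{"x": 0,"y": 0,"z": 0,"twist": 0,"jaw": 0}]}}

```text
clock: 19.1
eef_pos: [0.3794, -0.1806, 0.3579]
tool_rot: [-0.418, 0.572, 0.424, 0.564]
ft_force: [-0.0, -0.3, -0.3]
grip_width: 0.0003
```

```bash
python3 -c "
from h import *
st()
p,d=bot.camera('top');cv2.imwrite('pics/top8.png',p[:,:,::-1])
print('pl',platen())
a=np.load('pics/top0.npz')['p']
ys,xs=np.nonzero(red(p));q=plane(cam('top'),np.c_[xs,ys],.153)[:,:2];e=np.linalg.eigh(np.cov(q.T))[1][:,1];print('bar',np.degrees(np.arctan2(e[1],e[0])))
df=np.abs(p.astype(int)-a).max(2)
for n,(x0,y0,x1,y1) in dict(tray=(182,130,222,180),bottle=(350,175,376,202),brush=(352,215,384,262),handle=(235,212,302,242)).items():
    print(n,np.mean(df[y0:y1,x0:x1]>60).round(3))
v=np.hstack([x[110:270,180:390,::-1] for x in(a,p)]);cv2.imwrite('pics/cmp.png',cv2.resize(v,(798,304),interpolation=cv2.INTER_CUBIC))
"
```

```text
t 19.1 p [ 379.4 -180.6  357.9] jawdir 73.1 F [-0.  -0.3 -0.3] M [ 0.01 -0.    0.01] w 0.3 q [-0.44  0.07  0.13  1.64 -0.01 -0.14]
pl (np.float64(-0.746366936501218), np.int64(154))
bar 164.79013681541957
tray 0.0
bottle 0.0
brush 0.0
handle 0.072
```

View pics/cmp.png

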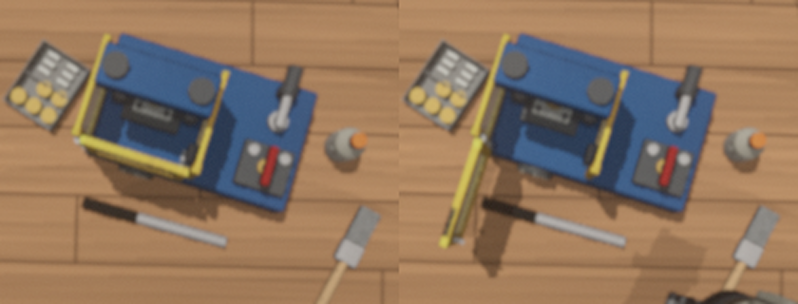

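The before and after views match. The bystanders haven't moved: the handle's 7% difference is the door's shadow. The bar is back at its shut angle (164.8° against 164.4°), and the door is wide open and at rest. I'm handing in.

```bash
python3 -c "
from workcell import bot
print(bot.job_done())"
```

```text
the job is handed in; nothing more can be done
None
```

The job is handed in at about 19 s: the platen is down, the valve is shut and the guard stands wide open.

- **Platen:** I opened the valve in small steps to about 0.56 rad. The platen sank about 28 mm to its stop at roughly 7 mm/s, over about 4 s.
- **Valve:** I turned it back until it met its shut stop. The moment rose to 1.26 N m there.
- **Guard:** I then pushed the door in at the push plate to its inner stop (about 11 N) and backed away, and it swung open.

**Last checks (top camera):**
- The platen read -0.7 mm against its stop, which is within the roughly 1 mm scatter of the readings.
- The red bar was within 0.4° of its starting angle.
- The door stood out from the press and was at rest.
- The tray, bottle and brush showed no change. The handle area differed by 7%; the pictures show the door's shadow there, and the handle has not moved.

**One disagreement:** early platen heights from the scene camera read about 8 mm higher than from the top camera. I used the top camera, and its zero agreed with the platen at rest on its stop.

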